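# Stand the round-bottomed bud vase in its display seat and clip it down

## Robot

A 6-joint arm with a two-finger parallel gripper is mounted at the origin on a cart in front of the work surface, level with it; the furniture and walls round the work are solid. World frame = base frame: x ahead of the robot, y to its left, z up, the work surface at z = 0. Lengths are in m, angles in rad, forces in N, time in s.
With the tool pointing down it reaches from about 0.225 to 0.725 m from the base axis. Payload 3.1 kg.
Tool frame: the origin (TCP) lies between the finger pads; the fingertips stand 8 mm ahead of it and the grasp point (between the pads) lies 11 mm behind it (ctrl.finger_overhang is the distance from the TCP to the fingertips, in m); z points along the fingers, y is the line along which they close (so a half turn about z gives the same grasp; the last joint's range is limited). The gripper opens to 85 mm and grips with 20 to 120 N. Pads are 22 mm wide; open, the fingers measure 114 mm over their backs; the gripper's body (76 mm by 85 mm) begins 54 mm behind the grasp point. The pads swing forward as they close: fully open they stand 13 mm farther back than shut.
Start: joints at [1.009, 0.048, 0.099, 1.622, 0, 1.443], TCP at [0.221, 0.476, 0.239] pointing down, gripper open.
Joint ranges: [-2.91, 2.91], [-0.99, 1.94], [-1.21, 1.42], [-2.12, 2.29], [-1.49, 1.47], [-3.14, 3.14]. Speed limits (rad/s): [2.79, 2.79, 3.14, 3.14, 3.14, 3.14].

## Interface

Orientations are given as a unit quaternion [x, y, z, w].
In Python, from station import ctrl, snapshot gives the robot as it stands.
- The arm moves only by the tool drive_tool, never from a script. Its argument "series" is a list of rows, each a list of 5 numbers: the shift along the tool's x, y, z in mm, then the turn about the tool's z in degrees, then the opening, from -1 (shut) to 1 (fully open), so that 0 is half open. In form: [[x, y, z, turn, fingers], ...]. A call has 1 to 10 rows; each row is the pose to reach, as a shift and turn from the pose commanded when the call began, along the tool's axes at that moment; what a row does not reach only later rows make up. A row lasts 1/12 s, in which the tool goes at most 41.7 mm and 7.16 degrees, less where a joint would pass 70% of its speed; a pose out of reach is approached as far as the arm can. A call with a gripper value outside its range is refused whole. The fingers move at their own pace and stop on an object; "force" is the grip in N (left out, the last holds). Time passes only in rows, so rows that repeat a pose let the fingers close. It gives the time, the measured TCP pose, the force, the opening and the grip force at its end, in the units of the state.
- ctrl.read_state(): the state, without advancing time (a new reading comes with each control period).
- snapshot(name): name is "scene" or "top" or "wrist"; returns a dict with "pixels" (384x512x3 uint8, blue, green, red), "range_z" (384x512 float32, m along the optical axis (not along the pixel's ray), 0 where there is no reading), "intrinsics" (3x3 intrinsics, pixels), "R" (3x3) and "t" (3): a world point X has camera coordinates R X + t. Camera axes: x right, y down, z forward; pixel columns grow to the right and rows downward; lengths in m; the calibration is good to about 2 mm. The wrist camera is an equidistant fisheye: a pixel r from the principal point sees the ray r / f radians off the axis. A picture is of the moment at which its call begins.
- ctrl.hand_in(): hands the job in; it is judged then, once.
The state is a dict: "t": time; "joints": joint angles; "qd": joint speeds; "joint_efforts": joint torques, N m; "tool_pos": TCP position; "orientation": TCP orientation; "ft_force": force on the tool from outside, world axes, zero at the start; "moment": the same for the moment, N m; "grip_width": finger opening in m; "finger_force": force on a finger pad.
Only numpy, scipy, OpenCV 4.12 (cv2) and the standard library are available. Lean on these libraries where they do the work, as an engineer would, in place of code of your own. Each camera call takes 0.05 s, during which the arm holds its last target. There are 200 camera calls.

## Task

The blue round-bottomed bud vase has been knocked out of its seat and lies on the wooden display tray: slide or roll it round the soap case and the brooch, leaving those where they are, into the round brass-ringed seat, and tip it up until it stands straight, with the three brass clips still open. Then press the three clips down one after another until each snaps over the vase's shoulder, so that no customer can knock it out again. Finish with the vase standing upright, clipped and let go.

Things in the scene. Friction and masses are not known exactly. Their poses are not given: they have to be found in the camera images.
- vase_ball (a point): Blue glazed bud vase, white band, about 0.18 kg: centre of its ball-shaped body (72 mm diameter; weight 3 mm above it). Own z runs up the neck: 22 mm diameter to 75 mm from here, lip 40 mm diameter from 79 to 88 mm. Starts lying on ball and lip on the tray floor, neck roughly away from the seat; rolls sideways easily. Slippery (friction about 0.17).
- vase_mouth (a point): Centre of the vase's mouth, level with the lip's top, 88 mm from vase_ball along the vase's z; same axes. As the ball drops into the seat the neck swings up some 20 degrees. In the seat the vase turns like a ball joint and stays leaning as it is left; pushed hard and low it climbs out over the rim.
- seat (a point): Where the ball's centre lies when seated: on the axis of the 58 mm hole with a brass ring, 21 mm over the tray floor. Axes: x across the tray (away from the robot, turned up to 7 degrees), y from the seat's open side (no clip there; the way in) towards clip_1, z up.
- tray: Dark wooden display tray, fixed, 260 mm (its x) by 430 mm (its y), same axes as seat; origin under its centre on the counter, floor 22 mm above that, border 9 mm wide, 10 mm higher than the floor. The seat is at x = 0, y = +105 mm.
- soap_mid (a point): Centre of a purple and white soap case lying on the tray: 89 mm along this point's x, 63 mm along its y, 39 mm high, loose, 0.14 kg. It lies to one side of the way to the seat. Leave it where it is.
- brooch_mid (a point): Middle of a red flower brooch lying on the tray on the other side of the way: 34 mm across, 8 mm high, loose, 18 g. Leave it where it is.
- clip_0 (a joint): Hinged brass clip at the seat's +x side (rad). 0 = open: arm 57 degrees over level, leaning in to the seat. 1.0 = down: arm level over the ball's shoulder. Sprung over centre: up to 0.5 it springs back open, beyond that it snaps down and stays. Starts open; about 8 to 12 N on the tip press it down.
- clip_1 (a joint): The same kind of clip at the seat's +y side, opposite the open side.
- clip_2 (a joint): The same kind of clip at the seat's -x side.
- clip_0_tip (a point): Top of the smooth black thumb pad (18 mm square) at the tip of clip_0. Every clip: arm 50 mm long, 14 mm wide, hinge 83 mm from the seat's axis and 46 mm over the tray floor. Pad when open: 63 mm from the axis, 86 mm over the floor (arm's end 56 mm from the axis); when down: 39 mm from the axis, 51 mm over the floor.
- clip_1_tip (a point): The same on clip_1.
- clip_2_tip (a point): The same on clip_2.

How it is judged:
On the way, in this order (a step that is already met when the one before it is completed fails the run):
1. the vase stands upright in the seat, all three clips still open (distance between vase_ball and seat below 0.005 m and angle between vase_mouth's own z axis and vertical below 0.14 rad and value of joint each of clip_0, clip_1, clip_2 below 0.35 rad), for 0.2 s.
2. all three clips are snapped down (value of joint each of clip_0, clip_1, clip_2 above 0.9 rad), for 0.2 s.
At the end, for the whole second after the job is handed in: The vase stands in the seat (ball centre within 5 mm of the seat point, axis within 8 degrees of vertical), at rest, and all three clips are down (0.9 rad or more) (all of step 2 and distance between vase_ball and seat below 0.005 m and angle between vase_mouth's own z axis and vertical below 0.14 rad and linear speed of vase below 0.02 m/s); the robot touches nothing.
It fails at once if the soap case or the brooch is pushed more than 15 mm from where it lay (distance of any of soap_mid, brooch_mid from where it was at the start of the episode above 0.015 m).
It also fails if it takes over 72 s, if anything falls off the work surface, if the arm or the gripper's body presses on something with over 40 N, if the wrist force passes 120 N, or if a joint passes its speed limit or range.

## Working session

There is one attempt and no reset: what is moved stays moved. The work goes in short steps, Python scripts to look and compute and a tool call to move; the robot and the scene stay as the last step left them, time stands still between calls to the robot, and variables do not carry over. Pictures are saved under pics/ and viewed, at most 13 in all, crops included, and the job is handed in when it is done.

Besides the shell and the picture viewer there is one more tool, called in YAML: its name, and indented under it one key for each argument. drive_tool: Moves the arm, as the interface text tells. Its arguments: {"type":"object","properties":{"series":{"type":"array"},"force":{"type":"number"}},"required":["series"]}

```bash
mkdir -p pics; ls; cat > h.py <<'E'
import numpy as np, cv2
from station import ctrl, snapshot
def world(s):
    d=s["range_z"].astype(float);K=s["intrinsics"];v,u=np.mgrid[:d.shape[0],:d.shape[1]]
    P=np.stack([(u-K[0,2])/K[0,0]*d,(v-K[1,2])/K[1,1]*d,d],-1)
    return (P-s["t"])@s["R"]
E
python3 - <<'E'
from h import *
s=snapshot("top");cv2.imwrite("pics/top1.png",s["pixels"]);np.savez("top1.npz",**s)
s=snapshot("scene");cv2.imwrite("pics/sc1.png",s["pixels"])
print(ctrl.read_state())
E
```

```text
pics
{'t': 0.1, 'joints': array([1.00922163e+00, 4.86907493e-02, 9.77310448e-02, 1.62199091e+00,
       2.08368516e-06, 1.44298384e+00]), 'qd': array([-0.00147114, -0.00031784,  0.00387242, -0.00112647, -0.00244717,
        0.00111156]), 'joint_efforts': array([ 2.74202983e-03, -3.39852011e+01,  3.20935106e+01,  1.58683816e-02,
       -2.17407210e-04,  1.22468649e-05]), 'tool_pos': array([0.22037875, 0.47591307, 0.23821511]), 'orientation': array([ 2.15184722e-01,  9.76572770e-01, -1.01343168e-03, -3.64955878e-04]), 'ft_force': array([ 0.50959672,  0.09198717, -0.82825888]), 'moment': array([-0.01391814,  0.00435416, -0.04848893]), 'finger_force': 0.0, 'grip_width': 0.08529194911988712}
```

View pics/top1.png

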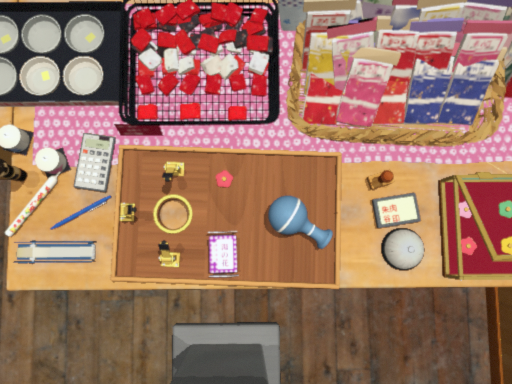

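View pics/sc1.png

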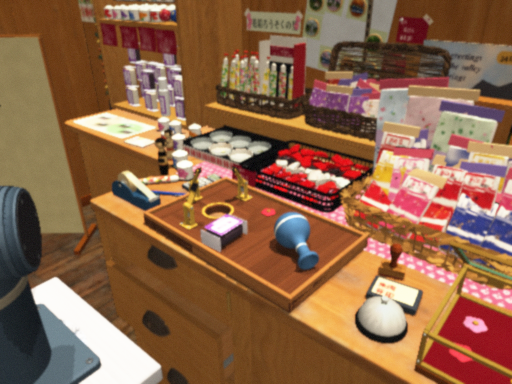

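The top view shows the ring at (173,215), the vase ball at about (290,217) with its lip at (325,239), the soap case at (222,254), the brooch at (224,179), and clip pads near (166,178), (133,212) and (163,246).

```bash
python3 - <<'E'
from h import *
s=dict(np.load("top1.npz"));W=world(s);np.set_printoptions(precision=4,suppress=True)
C=-s["R"].T@s["t"];print("cam",C, s["intrinsics"][0])
for n,(u,v) in dict(ringc=(173,215),floor=(250,215),ballc=(290,217),mouth=(325,239),neck=(310,228),brooch=(224,179),c0=(166,178),c1=(133,212),c2=(163,246),soap=(222,254),soapTL=(210,235),soapTR=(235,233),soapBR=(237,274),soapBL=(209,275),tTL=(120,151),tTR=(340,155),tBL=(114,281),tBR=(338,286)).items(): print(n,W[v,u])
# vase: blue mask
hsv=cv2.cvtColor(s["pixels"],cv2.COLOR_BGR2HSV)
m=(hsv[...,0]>95)&(hsv[...,0]<115)&(hsv[...,1]>90);m[:190]=0;m[255:]=0;m[:,:260]=0;m[:,338:]=0
P=W[m];print(len(P),P[:,2].max())
from scipy.optimize import least_squares
# ball fit fixed r=.036
def res(p,Q): return np.linalg.norm(Q-p,axis=1)-.036
b=W[217,290]-[0,0,.036]
for _ in range(4):
    Q=P[np.linalg.norm(P-b,axis=1)<.042];Q=Q[Q[:,2]>.035]
    b=least_squares(res,b,args=(Q,),loss="soft_l1",f_scale=.002).x
print("ball",b,len(Q))
N=P[np.linalg.norm(P[:,:2]-b[:2],axis=1)>.045]; d=N.mean(0)-b;print("neck yaw",np.degrees(np.arctan2(d[1],d[0])),"far",np.linalg.norm(P[:,:2]-b[:2],axis=1).max())
# ring
y=(hsv[...,0]>18)&(hsv[...,0]<32)&(hsv[...,1]>130)&(hsv[...,2]>130);y[:193]=0;y[238:]=0;y[:,:150]=0;y[:,196:]=0
R=W[y];R=R[R[:,2]<.04];print("ring",(R.min(0)+R.max(0))/2,R.min(0),R.max(0))
(c,ax,an)=cv2.fitEllipse(cv2.findNonZero(cv2.convexHull(np.argwhere(y)[:,::-1].astype(np.int32)).reshape(-1,1,2)) if 0 else cv2.convexHull(np.argwhere(y)[:,::-1].astype(np.int32)));print(c,ax)
r=hsv[...,1]>150;r&=(hsv[...,0]<8)|(hsv[...,0]>172);r[:165]=0;r[195:]=0;r[:,:210]=0;r[:,240:]=0
print("brooch",W[r].mean(0),W[r].min(0),W[r].max(0))
Z=W[...,2]; 
sm=(abs(Z-.061)<.006);sm[:228]=0;sm[282:]=0;sm[:,:200]=0;sm[:,245:]=0
print("soap",cv2.minAreaRect((W[sm][:,:2]*1000).astype(np.float32)))
tr=(abs(Z-.022)<.004)
tp=W[150:290,110:345][tr[150:290,110:345]];print("floor",cv2.minAreaRect((tp[:,:2]*1000).astype(np.float32)))
E
```

```text
cam [ 0.4362 -0.0629  0.9432] [481.325    0.     243.3117]
ringc [ 0.4942  0.0765 -0.0003]
floor [ 0.4918 -0.0744  0.0205]
ballc [ 0.4834 -0.1442  0.0915]
mouth [ 0.4444 -0.21    0.0626]
neck [ 0.4647 -0.1834  0.0609]
brooch [ 0.5604 -0.0252  0.0315]
c0 [0.552  0.0726 0.1117]
c1 [0.4934 0.1301 0.108 ]
c2 [0.4342 0.0767 0.1116]
soap [ 0.4187 -0.0222  0.0597]
soapTL [0.4541 0.0023 0.0226]
soapTR [ 0.4575 -0.0454  0.0234]
soapBR [ 0.3801 -0.0487  0.0204]
soapBL [0.3788 0.0042 0.023 ]
tTL [0.6163 0.1747 0.0315]
tTR [ 0.6048 -0.2479  0.0326]
tBL [0.3674 0.1895 0.0003]
tBR [ 0.3571 -0.2374  0.0306]
1167 0.9432125726911897
ball [ 0.4894 -0.143   0.0575] 916
neck yaw -124.69739312516572 far 0.09618050059581623
ring [0.4961 0.0743 0.0216] [0.4585 0.0367 0.0168] [0.5336 0.1118 0.0263]
(172.3484649658203, 213.38414001464844) (39.072017669677734, 39.72487258911133)
brooch [ 0.56   -0.023   0.0253] [ 0.5458 -0.0422  0.0185] [ 0.5768 -0.0073  0.0299]
soap ((419.22100830078125, -24.181882858276367), (81.138427734375, 49.68267822265625), 1.5696786642074585)
floor ((488.2999572753906, -30.905075073242188), (414.29107666015625, 250.42434692382812), 87.450927734375)
```

drive_tool:
  series:
    - [-40, -40, 5, -7, 1]
    - [-80, -80, 10, -14, 0.6]
    - [-120, -120, 20, -21, 0.4]
    - [-160, -160, 30, -28, 0.2]
    - [-200, -200, 40, -35, 0.2]
    - [-225, -225, 50, -42, 0.2]
    - [-250, -250, 55, -49, 0.2]
    - [-275, -275, 60, -56, 0.2]
    - [-300, -300, 60, -63, 0.2]
    - [-325, -325, 60, -70, 0.2]

```text
t: 0.93
tool_pos: [0.3419, 0.1473, 0.1892]
orientation: [-0.307, 0.952, 0.0, -0.001]
ft_force: [0.2, -0.1, -0.2]
grip_width: 0.0508
finger_force: 0.0
```

```bash
cat >> h.py <<'E'
from scipy.spatial.transform import Rotation as Ro
def rel(x,y,z,ang=None):
    "tool-frame shift (mm) to TCP target and turn (deg) so that closing axis has world angle ang"
    st=ctrl.read_state();M=Ro.from_quat(st["orientation"]).as_matrix()
    a=np.degrees(np.arctan2(M[1,1],M[0,1]))
    print("t",round(st["t"],2),"pos",st["tool_pos"].round(4),"yaw",a.round(1),"F",st["ft_force"].round(1),"w",round(st["grip_width"],4))
    print("shift",(M.T@(np.array([x,y,z])-st["tool_pos"])*1000).round(1),"turn",None if ang is None else round(-((ang-a+180)%360-180),1))
E
python3 -c "
from h import *
print(ctrl.finger_overhang);rel(.4605,-.1853,.12,146)"
```

```text
0.008
t 0.93 pos [0.3419 0.1473 0.1892] yaw 125.8 F [ 0.2 -0.1 -0.2] w 0.0508
shift [  98.3 -339.2   69.2] turn -20.2
```

drive_tool:
  series:
    - [5, -35, 0, -6, 0.2]
    - [15, -70, 0, -10, 0.2]
    - [25, -105, 0, -14, 0.2]
    - [38, -140, 0, -16, 0.2]
    - [50, -175, 0, -16, 0.2]
    - [62, -210, 0, -16, 0.2]
    - [74, -245, 0, -16, 0.2]
    - [84, -280, 20, -16, 0.2]
    - [90, -305, 35, -16, 0.2]
    - [90, -305, 35, -16, 0.2]

```text
t: 1.77
tool_pos: [0.4453, -0.155, 0.1509]
orientation: [-0.432, 0.902, 0.001, -0.002]
ft_force: [-0.6, 0.3, 0.2]
grip_width: 0.0509
finger_force: 0.0
```

```bash
python3 -c "
from h import *
rel(.4605,-.1853,.12,146)
s=snapshot('wrist');cv2.imwrite('pics/w1.png',s['pixels'])"
```

```text
t 1.77 pos [ 0.4453 -0.155   0.1509] yaw 141.2 F [-0.6  0.3  0.2] w 0.0509
shift [ 14.  -31.   30.8] turn -4.8
```

View pics/w1.png

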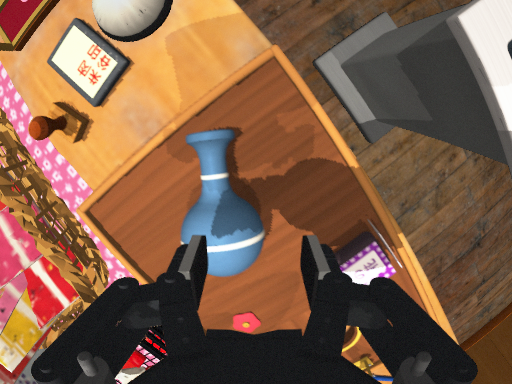

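The wrist view shows the vase between the fingers' lines, with the ball at (225,235) and the lip at (212,132). The neck runs almost straight up the image, so the grasp direction fits.

drive_tool:
  series:
    - [7, -15, 5, -4.8, 0.2]
    - [14, -31, 20, -4.8, 0.2]
    - [14, -31, 31, -4.8, 0.2]
    - [14, -31, 60, -4.8, 0.2]
    - [14, -31, 80, -4.8, 0.2]
    - [14, -31, 80, -4.8, 0.2]

```text
t: 2.32
tool_pos: [0.4578, -0.1784, 0.0704]
orientation: [-0.472, 0.881, 0.005, -0.003]
ft_force: [-2.0, 0.4, -0.9]
grip_width: 0.0512
finger_force: 0.0
```

```bash
python3 -c "
from h import *
rel(.4605,-.1853,.036,146)
s=snapshot('wrist');cv2.imwrite('pics/w2.png',s['pixels'])"
```

```text
t 2.32 pos [ 0.4578 -0.1784  0.0704] yaw 146.4 F [-2.   0.4 -0.9] w 0.0512
shift [ 4.2 -6.4 34.3] turn 0.4
```

View pics/w2.png

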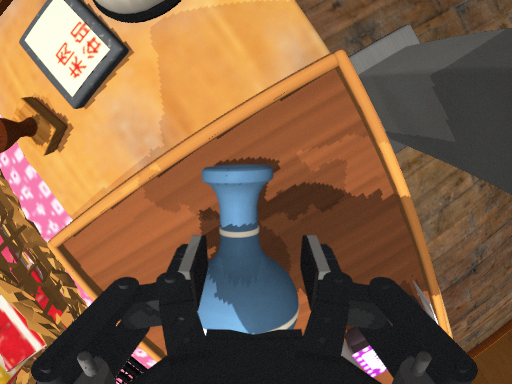

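The fingers straddle the vase just ball-side of the neck band at (238,233). The neck is slightly left of centre, which the remaining shift corrects.

drive_tool:
  series:
    - [5, -6, 10, 0, 0.2]
    - [5, -6, 25, 0, 0.2]
    - [5, -6, 34, 0, 0.2]
    - [5, -6, 34, 0, 0.2]
    - [5, -6, 34, 0, -0.2]
    - [5, -6, 34, 0, -0.6]
    - [5, -6, 34, 0, -0.7]
    - [5, -6, 34, 0, -0.8]
    - [5, -6, 34, 0, -0.8]
  force: 25

```text
t: 3.12
tool_pos: [0.4648, -0.1898, 0.0424]
orientation: [-0.472, 0.882, -0.001, 0.001]
ft_force: [-0.2, 0.0, 2.6]
grip_width: 0.0209
finger_force: 26.0
```

```bash
python3 -c "
from h import *
rel(.4605,-.1853,.036,146)"
```

```text
t 3.12 pos [ 0.4648 -0.1898  0.0424] yaw 146.3 F [-0.2  0.   2.6] w 0.0209
shift [-1.4  6.1  6.4] turn 0.3
```

drive_tool:
  series:
    - [-5, -1, -4, -4, -0.8]
    - [-11, -2, -4, -8, -0.8]
    - [-18, -3, -4, -12, -0.8]
    - [-25, -5, -4, -16, -0.8]
    - [-32, -7, -4, -20, -0.8]
    - [-39, -9, -4, -24, -0.8]
    - [-46, -11, -4, -28, -0.8]
    - [-55, -13, -4, -32, -0.8]
    - [-55, -13, -4, -32, -0.8]

```text
t: 3.87
tool_pos: [0.5056, -0.1498, 0.0446]
orientation: [-0.698, 0.717, 0.0, 0.0]
ft_force: [0.3, 0.4, -2.4]
grip_width: 0.0212
finger_force: 25.6
```

```bash
cat >> h.py <<'E'
def vase(name="top",b0=None,show=None):
    s=snapshot(name);W=world(s)
    if show: cv2.imwrite(show,s["pixels"])
    hsv=cv2.cvtColor(s["pixels"],cv2.COLOR_BGR2HSV)
    m=(hsv[...,0]>95)&(hsv[...,0]<115)&(hsv[...,1]>90)
    P=W[m]
    from scipy.optimize import least_squares
    b=np.array(b0,float)
    for r in (.07,.05,.042,.042):
        Q=P[(np.linalg.norm(P-b,axis=1)<r)&(P[:,2]>.035)]
        b=least_squares(lambda p:np.linalg.norm(Q-p,axis=1)-.036,b,loss="soft_l1",f_scale=.002).x
    print("ball",b.round(4),len(Q));return s,W,P,b
E
python3 -c "
from h import *
rel(.506,-.151,.042,178)
vase('top',[.508,-.1,.058],'pics/t2.png')"
```

```text
t 3.87 pos [ 0.5056 -0.1498  0.0446] yaw 178.5 F [ 0.3  0.4 -2.4] w 0.0212
shift [ 1.2 -0.4  2.6] turn 0.5
ball [ 0.5071 -0.0971  0.058 ] 626
```

View pics/t2.png

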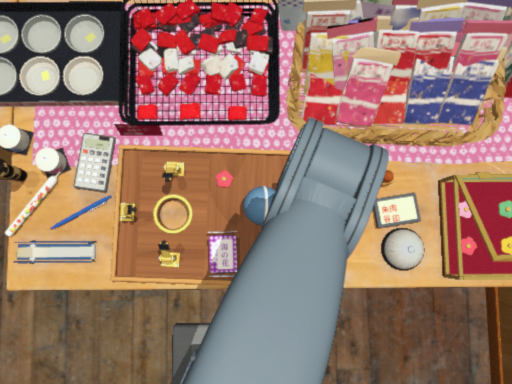

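The top view shows the vase gripped with its ball at (258,206), the lane ahead clear, and the soap case and brooch unmoved.

drive_tool:
  series:
    - [-10, 0, 0, 0, -0.8]
    - [-25, 0, 0, 0, -0.8]
    - [-40, 0, 0, 0, -0.8]
    - [-55, 0, 0, 0, -0.8]
    - [-70, 0, 0, 0, -0.8]
    - [-85, 0, 0, 0, -0.8]
    - [-100, 0, 0, 0, -0.8]
    - [-112, 0, 0, 0, -0.8]
    - [-112, 0, 0, 0, -0.8]

```text
t: 4.67
tool_pos: [0.5078, -0.0366, 0.0449]
orientation: [-0.697, 0.717, 0.001, 0.0]
ft_force: [0.1, -0.0, -2.6]
grip_width: 0.021
finger_force: 25.5
```

```bash
python3 -c "
from h import *
rel(.4945,.0225,.050,178)
vase('top',[.508,.015,.058],'pics/t3.png')"
```

```text
t 4.67 pos [ 0.5078 -0.0366  0.0449] yaw 178.4 F [ 0.1 -0.  -2.6] w 0.021
shift [-58.7  14.9  -5. ] turn 0.4
ball [0.508 0.015 0.058] 0
```

drive_tool:
  series:
    - [-10, 3, 0, 0, -0.8]
    - [-20, 7, 0, 0, -0.8]
    - [-30, 11, 0, 0, -0.8]
    - [-38, 14, 0, 0, -0.8]
    - [-46, 15, -2, 0, -0.8]
    - [-53, 15, -5, 0, -0.8]
    - [-59, 15, -8, 0, -0.8]
    - [-59, 15, -8, 0, -0.8]
    - [-59, 15, -8, 0, -0.8]

```text
t: 5.47
tool_pos: [0.4959, 0.0208, 0.0538]
orientation: [-0.697, 0.717, -0.001, 0.0]
ft_force: [-0.1, 0.8, -2.1]
grip_width: 0.0211
finger_force: 25.5
```

```bash
python3 -c "
from h import *
rel(.4945,.0225,.050,178)
vase('top',[.4945,.0745,.043],'pics/t4.png')
a=cv2.imread('pics/t4.png')[130:300,100:350]
s=snapshot('scene');b=s['pixels'][150:300,120:400]
cv2.imwrite('pics/c4.png',np.vstack([cv2.resize(a,(500,340)),cv2.resize(b,(500,268))])[:600])"
```

```text
t 5.47 pos [0.4959 0.0208 0.0538] yaw 178.4 F [-0.1  0.8 -2.1] w 0.0211
shift [-1.7  1.5  3.8] turn 0.4
ball [0.4945 0.0745 0.043 ] 0
```

View pics/c4.png

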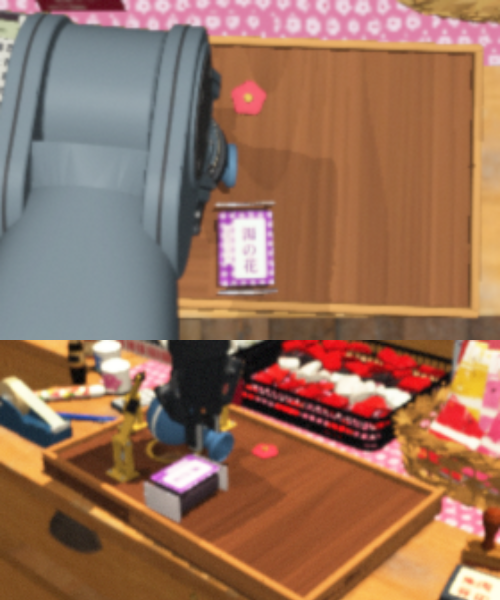

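```bash
python3 -c "
from h import *
s,W,P,b=vase('scene',[.4945,.0745,.05])
Q=P[(abs(P[:,0]-.495)<.06)&(P[:,1]<.02)&(P[:,1]>-.06)&(P[:,2]>.02)];print('neck pts',Q.mean(0),Q.min(0),Q.max(0))
"
```

```text
ball [0.4996 0.0705 0.0658] 228
neck pts [ 0.4943497  -0.00561355  0.05688547] [ 0.45357773 -0.01883575  0.03536019] [0.51271114 0.01546443 0.09507535]
```

drive_tool:
  series:
    - [-1, 1, 4, 0, -0.8]
    - [-2, 2.5, 8, 0, -0.8]
    - [-2, 2.5, 12, 0, -0.8]
    - [-2, 2.5, 12, 0, -0.8]
    - [-2, 2.5, 12, 0, -0.5]
    - [-2, 2.5, 12, 0, -0.3]
    - [-2, 2.5, 12, 0, -0.3]
    - [-2, 2.5, 12, 0, -0.3]
    - [-2, 2.5, 12, 0, -0.3]

```text
t: 6.37
tool_pos: [0.4934, 0.0226, 0.0418]
orientation: [-0.697, 0.717, -0.0, 0.0]
ft_force: [0.3, 0.1, -0.0]
grip_width: 0.0298
finger_force: 0.0
```

```bash
python3 -c "
from h import *
rel(.4945,.0225,.050,178)
s,W,P,b=vase('scene',[.4945,.0745,.045])
Q=P[(abs(P[:,0]-.495)<.06)&(P[:,1]<.02)&(P[:,1]>-.06)&(P[:,2]>.02)];print('neck pts',Q.mean(0),Q.min(0),Q.max(0))
"
```

```text
t 6.37 pos [0.4934 0.0226 0.0418] yaw 178.3 F [ 0.3  0.1 -0. ] w 0.0298
shift [ 0.1 -1.1 -8.2] turn 0.3
ball [0.498  0.0717 0.0419] 180
neck pts [ 0.49497691 -0.00340264  0.04609484] [ 0.44803756 -0.01635789  0.02714514] [0.51286903 0.01905752 0.09557072]
```

drive_tool:
  series:
    - [0, 0, 2, 0, -0.42]
    - [5, 0, 2, 0, -0.42]
    - [10, 0, 2, 0, -0.42]
    - [10, 0, 2, 0, -0.6]
    - [10, 0, 2, 0, -0.8]
    - [10, 0, 2, 0, -0.8]
    - [10, 0, -3, 0, -0.8]
    - [9.5, 0, -7, 0, -0.8]
    - [9, 0, -11, 0, -0.8]
    - [9, 0, -11, 0, -0.8]
  force: 20

```text
t: 7.25
tool_pos: [0.4932, 0.014, 0.0532]
orientation: [-0.697, 0.717, -0.0, 0.001]
ft_force: [1.3, -1.0, -1.5]
grip_width: 0.0207
finger_force: 19.7
```

```bash
python3 -c "
from h import *
rel(.4945,.0225,.050,178)
s,W,P,b=vase('scene',[.4945,.0745,.045],'pics/s5.png')
Q=P[(abs(P[:,0]-.495)<.06)&(P[:,1]<.02)&(P[:,1]>-.06)&(P[:,2]>.02)];print('neck pts',Q.mean(0),Q.min(0),Q.max(0))
"
```

```text
t 7.25 pos [0.4932 0.014  0.0532] yaw 178.3 F [ 1.3 -1.  -1.5] w 0.0207
shift [-8.5 -1.1  3.2] turn 0.3
ball [0.4975 0.0708 0.0424] 295
neck pts [ 0.49445742 -0.00516417  0.0603505 ] [ 0.45124369 -0.01656462  0.04353603] [0.51106123 0.01992    0.09499838]
```

drive_tool:
  series:
    - [-1, 0, -4, 0, -0.8]
    - [-2.5, 0, -8, 0, -0.8]
    - [-4, 0, -12, 0, -0.8]
    - [-6, 0, -16, 0, -0.8]
    - [-8, 0, -20, 0, -0.8]
    - [-10.5, 0, -24, 0, -0.8]
    - [-14, 0, -28, 0, -0.8]
    - [-17, 0, -31, 0, -0.8]
    - [-17, 0, -31, 0, -0.8]

```text
t: 8.05
tool_pos: [0.4936, 0.0313, 0.0841]
orientation: [-0.697, 0.717, -0.0, 0.001]
ft_force: [0.1, 0.2, -1.4]
grip_width: 0.021
finger_force: 20.3
```

```bash
python3 -c "
from h import *
rel(.4945,.0225,.050,178)
s,W,P,b=vase('scene',[.4945,.0745,.045],'pics/s6.png')
a=s['pixels'][150:300,120:400]
t=snapshot('wrist')['pixels']
cv2.imwrite('pics/c6.png',np.vstack([cv2.resize(a,(420,225)),cv2.resize(t,(420,315))]))
"
```

```text
t 8.05 pos [0.4936 0.0313 0.0841] yaw 178.4 F [ 0.1  0.2 -1.4] w 0.021
shift [ 8.8 -1.1 34.1] turn 0.4
ball [0.4977 0.0807 0.0565] 439
```

View pics/c6.png

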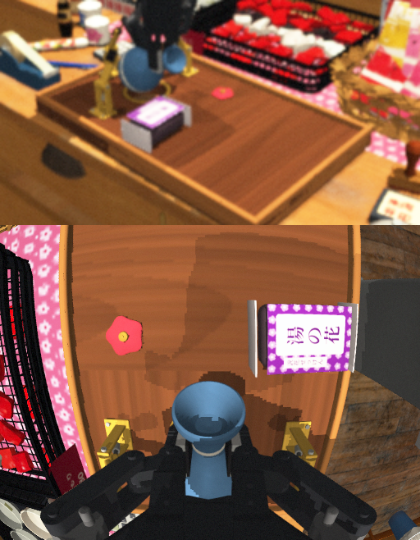

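The vase is tilted about 30° in the grip, but the ball has risen about 14 mm and moved 9 mm past the seat. I'll bring it back and lower it before letting go.

drive_tool:
  series:
    - [4, 0, 0, 0, -0.8]
    - [8, 0, 2, 0, -0.8]
    - [9, 0, 6, 0, -0.8]
    - [9, 0, 10, 0, -0.8]
    - [9, 0, 13, 0, -0.8]
    - [9, 0, 13, 0, -0.8]

```text
t: 8.65
tool_pos: [0.4933, 0.0217, 0.0697]
orientation: [-0.696, 0.718, -0.0, 0.001]
ft_force: [1.3, 0.2, -0.9]
grip_width: 0.021
finger_force: 20.2
```

```bash
python3 -c "
from h import *
rel(.4945,.0225,.050,178)
s,W,P,b=vase('scene',[.4945,.0745,.045],'pics/s7.png')
"
```

```text
t 8.65 pos [0.4933 0.0217 0.0697] yaw 178.3 F [ 1.3  0.2 -0.9] w 0.021
shift [-0.8 -1.2 19.7] turn 0.3
ball [0.4973 0.0715 0.0422] 377
```

drive_tool:
  series:
    - [0, 0, 0, 0, -0.3]
    - [0, 0, 0, 0, 0]
    - [0, 0, 0, 0, 0.2]
    - [0, 0, -6, 0, 0.2]
    - [6, 0, -11, 0, 0.2]
    - [13, 0, -11, 0, 0.2]
    - [20, 0, -11, 0, 0.2]
    - [20, 0, -11, 0, 0.2]

```text
t: 9.37
tool_pos: [0.4925, 0.0001, 0.0815]
orientation: [-0.696, 0.718, -0.001, -0.0]
ft_force: [-0.3, -0.1, -0.5]
grip_width: 0.051
finger_force: 0.0
```

```bash
python3 -c "
from h import *
rel(.4945,.002,.081,178)
s,W,P,b=vase('scene',[.4945,.0745,.045],'pics/s8.png')
Q=P[(abs(P[:,0]-.495)<.03)&(P[:,1]<.03)&(P[:,1]>-.06)&(P[:,2]>.06)];print('lip pts',Q.mean(0),Q.min(0),Q.max(0))
a=s['pixels'][150:300,120:400]
t=snapshot('wrist')['pixels']
cv2.imwrite('pics/c8.png',np.vstack([cv2.resize(a,(420,225)),cv2.resize(t,(420,315))]))
"
```

```text
t 9.37 pos [4.925e-01 1.000e-04 8.150e-02] yaw 178.2 F [-0.3 -0.1 -0.5] w 0.051
shift [-2.  -2.   0.5] turn 0.2
ball [0.4982 0.0708 0.0417] 415
lip pts [0.50077413 0.0015431  0.07901627] [ 0.47558609 -0.01244734  0.06743973] [0.51937162 0.01381549 0.09806617]
```

View pics/c8.png

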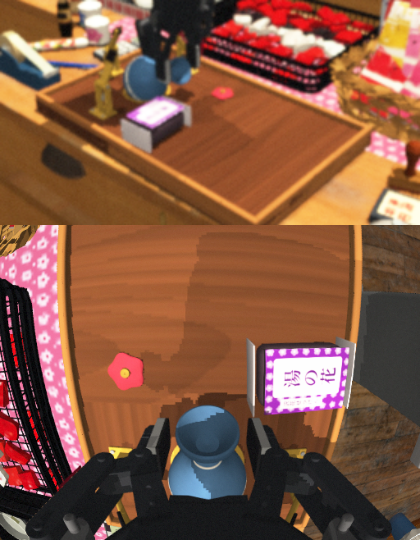

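The wrist view shows the lip at (207,430) lying between the fingers with the soap case well clear. I'll grip the lip and swing it up.

drive_tool:
  series:
    - [-2, -2, 0, 0, 0]
    - [-2, -2, 0, 0, -0.2]
    - [-2, -2, 0, 0, -0.2]
    - [-6, -2, -7, 0, -0.2]
    - [-11, -2, -12, 0, -0.2]
    - [-16, -2, -17, 0, -0.2]
    - [-16, -2, -17, 0, -0.2]
  force: 20

```text
t: 10.05
tool_pos: [0.4952, 0.0188, 0.0998]
orientation: [-0.697, 0.717, -0.0, 0.001]
ft_force: [-1.4, 0.9, -0.1]
grip_width: 0.039
finger_force: 20.7
```

```bash
python3 -c "
from h import *
rel(.4945,.0328,.1113,178)
s,W,P,b=vase('scene',[.4945,.0745,.045],'pics/s9.png')
"
```

```text
t 10.05 pos [0.4952 0.0188 0.0998] yaw 178.4 F [-1.4  0.9 -0.1] w 0.039
shift [-14.    1.  -11.5] turn 0.4
ball [0.4986 0.0711 0.0425] 455
```

drive_tool:
  series:
    - [-6, 1, -6, 0, -0.2]
    - [-14, 1, -11.5, 0, -0.2]
    - [-21, 1, -15, 0, -0.2]
    - [-28, 1, -18, 0, -0.2]
    - [-34, 1, -20, 0, -0.2]
    - [-41, 1, -22, 0, -0.2]
    - [-48, 1, -23, 0, -0.2]
    - [-55, 1, -23, 0, -0.2]
    - [-55, 1, -23, 0, -0.2]
    - [-55, 1, -23, 0, -0.2]

```text
t: 10.93
tool_pos: [0.4959, 0.0735, 0.1219]
orientation: [-0.697, 0.717, -0.0, 0.001]
ft_force: [0.4, 0.5, 4.3]
grip_width: 0.038
finger_force: 19.9
```

```bash
python3 -c "
from h import *
rel(.4945,.0745,.1225,178)
s,W,P,b=vase('scene',[.4945,.0745,.045],'pics/s10.png')
a=s['pixels'][130:260,120:340]
t=snapshot('wrist')['pixels']
cv2.imwrite('pics/c10.png',np.vstack([cv2.resize(a,(480,284)),cv2.resize(t,(420,315))[:, :] if 0 else cv2.resize(t,(480,315))]))
"
```

```text
t 10.93 pos [0.4959 0.0735 0.1219] yaw 178.4 F [0.4 0.5 4.3] w 0.038
shift [-1.   1.5 -0.6] turn 0.4
ball [0.4983 0.0725 0.0428] 462
```

View pics/c10.png

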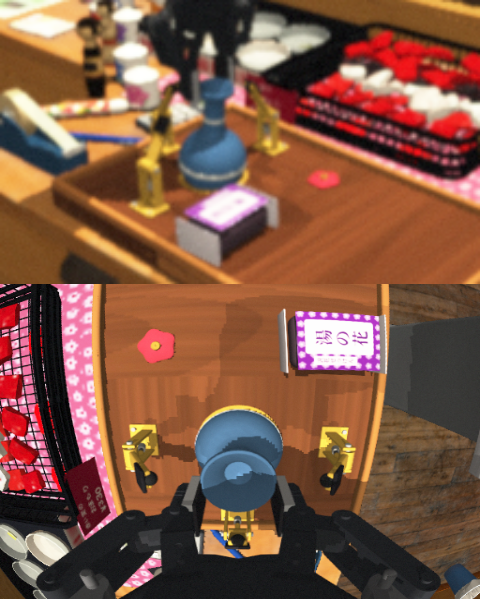

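```bash
cat >> h.py <<'E'
def lip(P,b):
    from scipy.optimize import least_squares
    Q=P[(np.linalg.norm(P[:,:2]-b[:2],axis=1)<.06)&(P[:,2]>.116)&(P[:,2]<.14)]
    c=least_squares(lambda p:np.linalg.norm(Q[:,:2]-p,axis=1)-.020,b[:2],loss="soft_l1",f_scale=.002).x
    N=P[(np.linalg.norm(P[:,:2]-b[:2],axis=1)<.04)&(P[:,2]>.092)&(P[:,2]<.108)]
    n=least_squares(lambda p:np.linalg.norm(N[:,:2]-p,axis=1)-.011,b[:2],loss="soft_l1",f_scale=.002).x
    print("lip",c.round(4),len(Q),"z",Q[:,2].mean().round(4),Q[:,2].max().round(4),"neck",n.round(4),len(N),"lip-ball mm",((c-b[:2])*1000).round(1))
E
python3 -c "
from h import *
s,W,P,b=vase('scene',[.4945,.0745,.045]);lip(P,b)
"
```

```text
ball [0.4981 0.0725 0.0428] 453
lip [0.4975 0.0547] 117 z 0.1236 0.1296 neck [0.4972 0.0642] 28 lip-ball mm [ -0.6 -17.8]
```

The fit shows the lip 18 mm short of upright on the -y side, about 12°, because the pads slid along the lip. I'll regrip centred on the lip.

drive_tool:
  series:
    - [0, 0, 0, 0, 0.2]
    - [0, 1, 0, 0, 0.2]
    - [8, 1, 0, 0, 0.2]
    - [17, 1, 0, 0, 0.2]
    - [17, 1, 0, 0, 0]
    - [17, 1, 0, 0, -0.2]
    - [17, 1, 0, 0, -0.2]
    - [11, 1, -1, 0, -0.2]
    - [5, 1, -2, 0, -0.2]
    - [-1, 1, -2, 0, -0.2]
  force: 25

```text
t: 11.92
tool_pos: [0.4943, 0.0742, 0.1233]
orientation: [-0.697, 0.717, -0.0, -0.0]
ft_force: [-1.3, -0.5, -1.1]
grip_width: 0.0388
finger_force: 25.4
```

```bash
python3 -c "
from h import *
rel(.4945,.0745,.1225,178)
s,W,P,b=vase('scene',[.4945,.0745,.045]);lip(P,b)
"
```

```text
t 11.92 pos [0.4943 0.0742 0.1233] yaw 178.3 F [-1.3 -0.5 -1.1] w 0.0388
shift [-0.3 -0.2  0.8] turn 0.3
ball [0.498  0.0737 0.0438] 461
lip [0.4913 0.0823] 74 z 0.1264 0.1329 neck [0.4962 0.0793] 21 lip-ball mm [-6.7  8.7]
```

drive_tool:
  series:
    - [0, 0, 0, 0, 0]
    - [0, 0, 0, 0, 0.2]
    - [0, 0, 0, 0, 0.2]
    - [0, 0, -20, 0, 0.2]
    - [0, 0, -45, 0, 0.2]
    - [0, 0, -70, 0, 0.2]
    - [0, 0, -70, 0, 0.2]

```text
t: 12.55
tool_pos: [0.4973, 0.0736, 0.1992]
orientation: [-0.697, 0.717, -0.003, 0.004]
ft_force: [1.2, -0.9, 0.1]
grip_width: 0.0513
finger_force: 0.0
```

```bash
python3 -c "
from h import *
rel(.4945,.0745,.1225,178)
s,W,P,b=vase('scene',[.4945,.0745,.045]);lip(P,b)
cv2.imwrite('pics/c11.png',cv2.resize(s['pixels'][100:250,150:330],(720,600)))
"
```

```text
t 12.55 pos [0.4973 0.0736 0.1992] yaw 178.3 F [ 1.2 -0.9  0.1] w 0.0513
shift [-0.7  3.6 76.6] turn 0.3
ball [0.498  0.0724 0.0424] 453
lip [0.4972 0.0717] 106 z 0.124 0.1304 neck [0.4963 0.0765] 27 lip-ball mm [-0.8 -0.8]
```

View pics/c11.png

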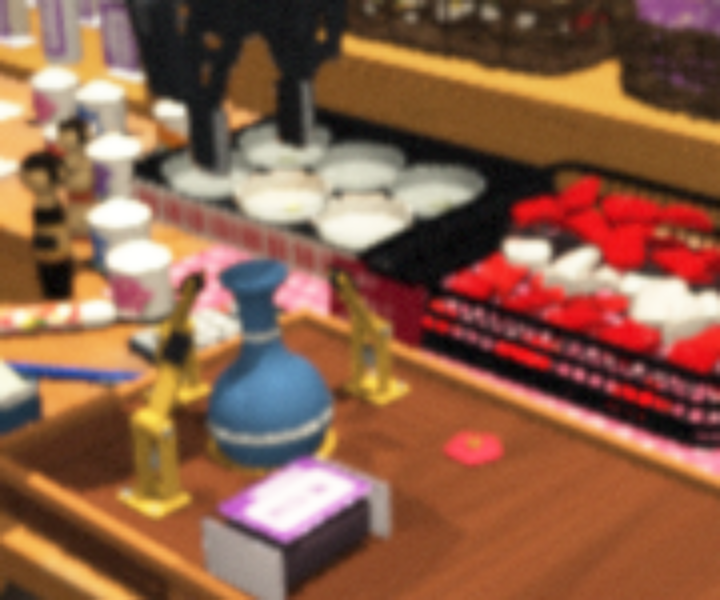

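```bash
python3 -c "
from h import *
s,W,P,b=vase('scene',[.4945,.0745,.045]);lip(P,b)
def pj(X):
    c=s['R']@X+s['t'];p=s['intrinsics']@c;p=p[:2]/p[2];return ((p-[150,100])*4).round(1)
for h in (0,.03,.06,.079,.088): print(h,pj(b+[0,0,h]))
for e in ([.01,0,.085],[0,.01,.085]): print(e,pj(b+e), pj(b+[0,0,.085]))
hsv=cv2.cvtColor(s['pixels'],cv2.COLOR_BGR2HSV);m=(hsv[...,0]>95)&(hsv[...,0]<115)&(hsv[...,1]>90)
for v in range(166,190,2):
  u=np.flatnonzero(m[v,195:235])+195; print((v-100)*4,((u.min()-150)*4,(u.max()+1-150)*4) if len(u) else 0,end=' ')
"
```

```text
ball [0.4978 0.0725 0.0426] 455
lip [0.4971 0.0719] 108 z 0.124 0.131 neck [0.497  0.0757] 25 lip-ball mm [-0.7 -0.6]
0 [268.1 407.7]
0.03 [265.3 361.5]
0.06 [262.4 313.9]
0.079 [260.5 283. ]
0.088 [259.6 268.2]
[0.01, 0, 0.085] [272.7 267.6] [259.9 273.1]
[0, 0.01, 0.085] [247.3 268.6] [259.9 273.1]
264 (np.int64(240), np.int64(280)) 272 (np.int64(224), np.int64(284)) 280 (np.int64(224), np.int64(280)) 288 (np.int64(236), np.int64(272)) 296 (np.int64(240), np.int64(268)) 304 (np.int64(240), np.int64(272)) 312 (np.int64(244), np.int64(272)) 320 (np.int64(244), np.int64(272)) 328 (np.int64(252), np.int64(256)) 336 0 344 (np.int64(248), np.int64(280)) 352 (np.int64(244), np.int64(288))
```

The vase stands about 3° off vertical in the seat, with the lip at (254,275) against (260,273) expected. All three clips are open. I'll shut the fingers and go over clip_1.

drive_tool:
  series:
    - [-25, 0, 0, 0, -0.4]
    - [-50, 0, 0, 0, -1]
    - [-63, 0, 0, 0, -1]
    - [-63, 0, 30, 0, -1]
    - [-63, 0, 55, 0, -1]
    - [-63, 0, 60, 0, -1]
    - [-63, 0, 60, 0, -1]
  force: 30

```text
t: 13.23
tool_pos: [0.4932, 0.1362, 0.1292]
orientation: [-0.697, 0.717, 0.002, -0.003]
ft_force: [-0.1, -0.5, -0.3]
grip_width: 0.0002
finger_force: 0.0
```

```bash
python3 -c "
from h import *
rel(.4967,.1375,.116,178)
s=snapshot('scene');w=snapshot('wrist')
cv2.imwrite('pics/c12.png',np.hstack([cv2.resize(s['pixels'][100:220,150:290],(400,343)),cv2.resize(w['pixels'],(400,343))]))
"
```

```text
t 13.23 pos [0.4932 0.1362 0.1292] yaw 178.3 F [-0.1 -0.5 -0.3] w 0.0002
shift [-1.4 -3.6 13.1] turn 0.3
```

View pics/c12.png

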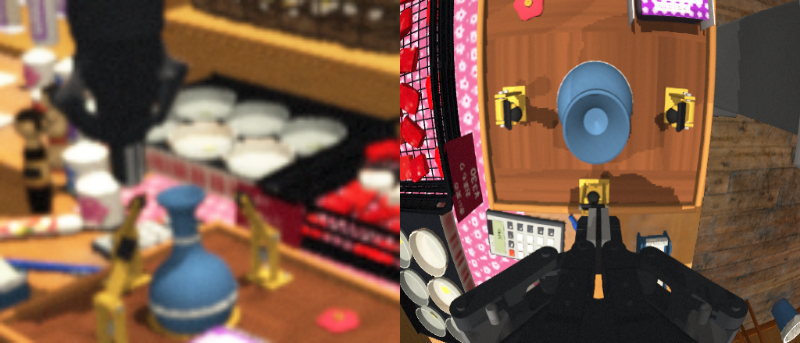

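drive_tool:
  series:
    - [1, -3, 10, 0, -1]
    - [3, -3, 15, 0, -1]
    - [7, -3, 20, 0, -1]
    - [11, -3, 25, 0, -1]
    - [14, -3, 31, 0, -1]
    - [16, -3, 37, 0, -1]
    - [17, -3, 44, 0, -1]
    - [17, -3, 47, 0, -1]
    - [17, -3, 47, 0, -1]
    - [15, -3, 20, 0, -1]

```text
t: 14.17
tool_pos: [0.4937, 0.1209, 0.1066]
orientation: [-0.697, 0.717, 0.004, -0.005]
ft_force: [-1.7, 0.3, -1.5]
grip_width: 0.0003
finger_force: 0.0
```

```bash
cat >> h.py <<'E'
def clips(W):
    t=np.radians(-2);ex=np.array([np.cos(t),np.sin(t),0]);ey=np.array([-np.sin(t),np.cos(t),0]);S=np.array([.4945,.0745,0])
    for n,d,e in (("c0",ex,ey),("c1",ey,ex),("c2",-ex,ey)):
        D=W-S;r=D@d;q=abs(D@e)
        M=(r>.030)&(r<.095)&(q<.011)&(W[...,2]>.055)&(W[...,2]<.125)
        print(n,"top z",np.percentile(W[M][:,2],97).round(4) if M.sum()>5 else None,"min r",np.percentile(r[M],3).round(4) if M.sum()>5 else None,M.sum())
E
python3 -c "
from h import *
rel(.4967,.1375,.116,178)
s,W,P,b=vase('scene',[.4945,.0745,.045]);lip(P,b);clips(W)
"
```

```text
t 14.17 pos [0.4937 0.1209 0.1066] yaw 178.3 F [-1.7  0.3 -1.5] w 0.0003
shift [-16.6  -2.4  -9.5] turn 0.3
ball [0.498  0.0724 0.0424] 460
lip [0.495  0.0736] 117 z 0.1243 0.1311 neck [0.4967 0.0757] 27 lip-ball mm [-3.   1.2]
c0 top z 0.1115 min r 0.0546 101
c1 top z 0.1237 min r 0.0308 160
c2 top z 0.1112 min r 0.0557 177
```

drive_tool:
  series:
    - [0, 0, -30, 0, -1]
    - [0, 0, -60, 7, -1]
    - [4, -10, -66, 14, -1]
    - [10, -20, -66, 21, -1]
    - [18, -30, -66, 28, -1]
    - [26, -40, -66, 35, -1]
    - [34, -50, -66, 42, -1]
    - [42, -58, -66, 49, -1]
    - [46, -63, -66, 56, -1]
    - [46, -63, -66, 63, -1]

```text
t: 15.05
tool_pos: [0.5617, 0.0729, 0.1792]
orientation: [-0.216, 0.976, -0.0, 0.001]
ft_force: [0.1, 0.4, -0.4]
grip_width: -0.0003
finger_force: 0.0
```

drive_tool:
  series:
    - [0, 0, 0, 7, -1]
    - [0, 0, 0, 14, -1]
    - [0, 0, 0, 21, -1]
    - [0, 0, 0, 27, -1]
    - [0, 0, 0, 27, -1]

```text
t: 15.47
tool_pos: [0.5607, 0.074, 0.1794]
orientation: [0.015, 1.0, 0.0, 0.0]
ft_force: [0.4, 0.1, 0.6]
grip_width: -0.0003
finger_force: 0.0
```

```bash
python3 -c "
from h import *
rel(.556,.0725,.129,88)
s,W,P,b=vase('scene',[.4945,.0745,.045]);lip(P,b);clips(W)
cv2.imwrite('pics/c13.png',np.hstack([cv2.resize(s['pixels'][100:220,150:290],(400,343)),cv2.resize(snapshot('wrist')['pixels'],(400,343))]))
"
```

```text
t 15.47 pos [0.5607 0.074  0.1794] yaw 88.2 F [0.4 0.1 0.6] w -0.0003
shift [ 4.7 -1.6 50.4] turn 0.2
ball [0.4982 0.0724 0.0426] 470
lip [0.4981 0.0709] 108 z 0.124 0.1305 neck [0.496  0.0764] 30 lip-ball mm [-0.  -1.5]
c0 top z 0.1122 min r 0.0546 99
c1 top z 0.0726 min r 0.0302 85
c2 top z 0.1112 min r 0.0545 183
```

View pics/c13.png

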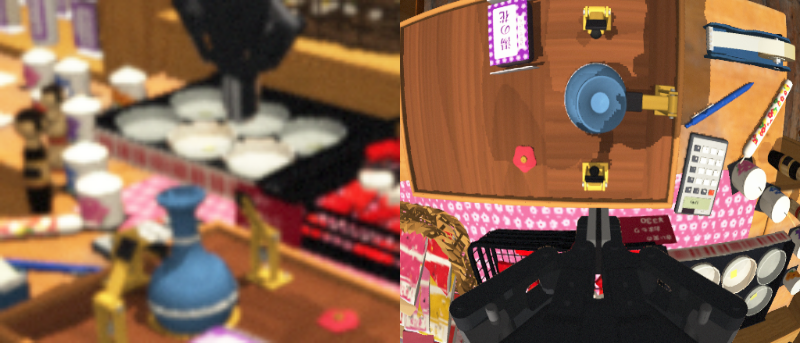

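clip_1 is down, its top at z 0.073, and the vase still stands. The fingers line up with clip_0's pad at (594,168) in the wrist view.

drive_tool:
  series:
    - [5, -1, 30, 0, -1]
    - [5, -1, 55, 0, -1]
    - [6, -1, 60, 0, -1]
    - [8, -1, 65, 0, -1]
    - [12, -1, 70, 0, -1]
    - [16, -1, 75, 0, -1]
    - [19, -1, 81, 0, -1]
    - [21, -1, 88, 0, -1]
    - [22, -1, 95, 0, -1]
    - [22, -1, 98, 0, -1]

```text
t: 16.4
tool_pos: [0.5374, 0.0734, 0.0805]
orientation: [0.015, 1.0, 0.0, -0.001]
ft_force: [-6.0, 0.4, 17.9]
grip_width: 0.0004
finger_force: 8.7
```

drive_tool:
  series:
    - [0, 0, 0, 0, -1]
    - [-2, 0, -35, 0, -1]
    - [-2, 0, -75, 0, -1]
    - [-2, 0, -100, 0, -1]
    - [-2, 0, -100, 0, -1]

```text
t: 16.82
tool_pos: [0.5442, 0.0733, 0.1884]
orientation: [0.015, 1.0, 0.0, 0.006]
ft_force: [0.3, -0.0, 1.1]
grip_width: 0.0004
finger_force: 0.0
```

```bash
python3 -c "
from h import *
rel(.4328,.0767,.179,88)
s,W,P,b=vase('scene',[.4945,.0745,.045]);lip(P,b);clips(W)
"
```

```text
t 16.82 pos [0.5442 0.0733 0.1884] yaw 88.3 F [ 0.3 -0.   1.1] w 0.0004
shift [1.116e+02 1.000e-01 8.000e+00] turn 0.3
ball [0.4982 0.0725 0.0425] 456
lip [0.4977 0.0716] 106 z 0.1238 0.1305 neck [0.4971 0.075 ] 28 lip-ball mm [-0.5 -0.9]
c0 top z 0.0729 min r 0.033 98
c1 top z 0.0726 min r 0.0311 84
c2 top z 0.1114 min r 0.0552 178
```

drive_tool:
  series:
    - [35, 0, 0, 0, -1]
    - [70, 0, 0, 0, -1]
    - [100, 0, 0, 0, -1]
    - [111, 0, 10, 0, -1]
    - [111, 0, 40, 0, -1]
    - [111, 0, 59, 0, -1]
    - [111, 0, 59, 0, -1]

```text
t: 17.45
tool_pos: [0.4247, 0.0765, 0.1163]
orientation: [0.015, 1.0, -0.0, -0.006]
ft_force: [-1.9, 0.5, -1.1]
grip_width: 0.0002
finger_force: 0.8
```

```bash
python3 -c "
from h import *
rel(.4328,.0767,.129,88)
"
```

```text
t 17.45 pos [0.4247 0.0765 0.1163] yaw 88.3 F [-1.9  0.5 -1.1] w 0.0002
shift [ -8.    0.4 -12.8] turn 0.3
```

drive_tool:
  series:
    - [-3, 0, 0, 0, -1]
    - [-4, 0, 4, 0, -1]
    - [-6, 0, 9, 0, -1]
    - [-10, 0, 14, 0, -1]
    - [-14, 0, 19, 0, -1]
    - [-17, 0, 25, 0, -1]
    - [-19, 0, 32, 0, -1]
    - [-20, 0, 39, 0, -1]
    - [-20, 0, 42, 0, -1]
    - [-20, 0, 42, 0, -1]

```text
t: 18.28
tool_pos: [0.4497, 0.0759, 0.0809]
orientation: [0.015, 1.0, -0.0, 0.0]
ft_force: [-1.1, -0.7, 3.9]
grip_width: 0.0002
finger_force: 2.1
```

drive_tool:
  series:
    - [2, 0, -35, 0, -1]
    - [4, 0, -75, 0, -1]
    - [4, 0, -110, 0, -1]
    - [4, 0, -140, 0, -1]
    - [4, 0, -140, 0, -1]
    - [4, 0, -140, 0, -1]

```text
t: 18.78
tool_pos: [0.4469, 0.0761, 0.2223]
orientation: [0.015, 1.0, 0.0, 0.002]
ft_force: [-0.5, -0.7, -0.6]
grip_width: 0.0001
finger_force: 0.0
```

```bash
python3 -c "
from h import *
rel(.4328,.0767,.179,88)
s,W,P,b=vase('scene',[.4945,.0745,.045]);lip(P,b);clips(W)
cv2.imwrite('pics/c14.png',np.hstack([cv2.resize(s['pixels'][100:220,150:290],(400,343)),cv2.resize(snapshot('wrist')['pixels'],(400,343))]))
"
```

```text
t 18.78 pos [0.4469 0.0761 0.2223] yaw 88.3 F [-0.5 -0.7 -0.6] w 0.0001
shift [14.3  0.2 43.2] turn 0.3
ball [0.4981 0.0725 0.0428] 439
lip [0.4971 0.0717] 110 z 0.1241 0.1311 neck [0.4966 0.0757] 27 lip-ball mm [-1.  -0.8]
c0 top z 0.0725 min r 0.0333 100
c1 top z 0.0724 min r 0.0308 115
c2 top z 0.0725 min r 0.0312 152
```

View pics/c14.png

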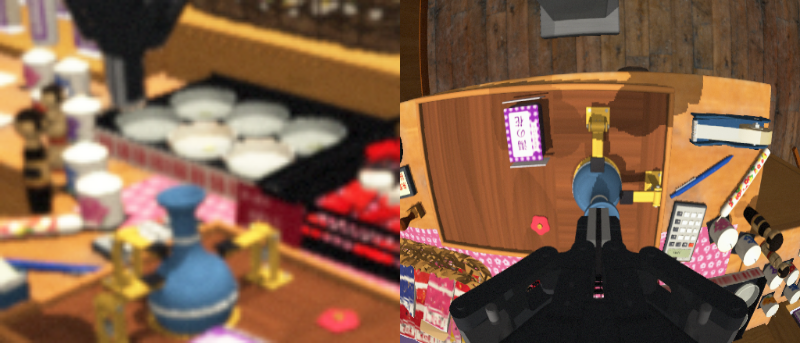

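All three clips are down, the vase stands upright, and the arm is clear of everything.

```bash
python3 -c "
from h import *
print(ctrl.hand_in())"
```

```text
the job is handed in; nothing more can be done
None
```

I handed the job in at about 19 s on the robot's clock. My last camera measurements show the vase in its seat about 3° off vertical, all three clips snapped down and the arm clear. The soap case and brooch look unmoved; the hand-in returned no verdict.

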